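# Ready the drained topping warmer for refilling

### The arm

A 7-joint arm with a two-finger parallel gripper is mounted at the origin on the work surface. World frame = base frame: x ahead of the robot, y to its left, z up, the work surface at z = 0. Lengths are in m, angles in rad, forces in N, time in s.
With the tool pointing down it reaches from about 0.425 to 0.925 m from the base axis. Payload 6.8 kg.
Tool frame: the origin (TCP) lies where the fingers leave the gripper's body, on its centre line; the fingertips stand 73 mm ahead of it and the grasp point (between the pads) lies 54 mm ahead of it; z points along the fingers, y is the direction in which the jaws open and shut (so a half turn about z gives the same grasp; the last joint's range is limited). The gripper opens to 85 mm and grips with 20 to 120 N. Pads are 22 mm wide; open, the fingers measure 114 mm over their backs; the gripper's body (76 mm by 85 mm) begins 54 mm behind the grasp point. The pads swing forward as they close: fully open they stand 13 mm farther back than shut.
Start: joints at [1.165, 0.477, 0.022, 1.555, -0.011, 1.109, -0.083], TCP at [0.198, -0.645, 0.304] pointing down, gripper open.
Joint ranges: [-2.96, 2.96], [-0.34, 2.1], [-1.41, 1.46], [0.24, 2.44], [-1.37, 4.51], [0.17, 1.92], [-2.96, 2.96]. Speed limits (rad/s): [2.39, 2.39, 3.14, 3.14, 3.14, 3.14, 3.14].

### API

Orientations are given as a rotation vector (axis times angle).
In Python, from bench import r gives the robot as it stands.
- The arm moves only by the shell command python3 -m handwheel 'ROWS' [FORCE]. ROWS is JSON, a list that holds one entry, the list of rows, each a list of 7 numbers: the shift along the world's x, y, z in m, then the turn, a rotation vector about the world's x, y, z in rad, then the finger opening in m, from 0 to 0.0854. A call has 1 to 10 rows; each row shifts and turns the commanded pose from where the row before left it; what a row does not reach is not made up. A row lasts 1/12 s, in which the tool goes at most 41.7 mm and 7.16 degrees, less where a joint would pass 70% of its speed; a pose out of reach is approached as far as the arm can. A call is refused whole if a number of a shift passes 0.0417 or a number of a turn 0.125, either way. A call with a gripper value outside its range is refused whole. The fingers move at their own pace and stop on an object; FORCE is the grip in N (left out, the last holds). Time passes only in rows, so rows that do not move let the fingers close. It gives the time, the measured TCP pose, the force and the opening at its end, in the units of the state.
- r.get_obs(): the state, without advancing time (a new reading comes with each control period).
- r.grab_frame(name): name is "side" or "top" or "wrist"; returns (picture, depth): 420x560x3 uint8, red, green, blue; 420x560 float32, m along the optical axis (not along the pixel's ray), 0 where there is no reading.
- r.get_calibration(name): a dict with "vertical_fov" (degrees; the focal length in pixels is half the picture's height over the tangent of half this angle, whatever the lens; pixels are square), "cx", "cy" (the principal point, pixels), "R" (3x3) and "t" (3): a world point X has camera coordinates R X + t; the wrist camera has in their place "T_tool_cam" (4x4, takes a point from camera to tool coordinates, whose origin is the TCP and whose axes are the flange's). Camera axes: x right, y down, z forward; pixel columns grow to the right and rows downward; lengths in m; the calibration is good to about 2 mm. A picture is of the moment at which its call begins: read the wrist's pose just before it. get_calibration takes no time and is no camera call.
- r.hand_in(): hands the job in, once; it reports no verdict.
Trained networks look in the newest picture that a camera, given by its name, has taken for a name from the list of things; names that differ only in an ending like _2 or _b are one class to them, and where a whole thing is asked for, a point or a joint stands for the part that bears it (a point fixed in the world has none). Each returns a list of dicts, best first, with "p" (0 to 1); they miss things now and then, are a little off and sometimes report something else, mostly with a low value. They report only what shows in the picture. A call takes as long as a camera call.
- r.masks_of(label, camera): "pixels" (420x560 bool, what is visible of it) and "at" ([column, row] in pixels, amid what is visible of it).
The state is a dict: "clock": time; "joints": joint angles; "qvel": joint speeds; "tau": joint torques, N m; "tcp_pos": TCP position; "orientation": TCP orientation; "contact_force": force on the tool from outside, world axes, zero at the start; "moment": the same for the moment, N m; "grip_width": finger opening in m.
Only numpy, scipy, OpenCV 4.12 (cv2) and the standard library are available. Lean on these libraries where they do the work, as an engineer would, in place of code of your own. Each camera call takes 0.05 s, during which the arm holds its last target.

### The job

The topping warmer (the open steel water bath) has been drained and is about to be refilled. Push its drain-valve lever with one fingertip all the way shut, so that it lies square across the pipe against its stop, and push the swing spout of the filler tap round until its outlet is over the middle of the open well. Both only need a push, nothing is picked up: leave the tray, bottle, tub and scoop around the valve standing where they are.

Things in the scene. Friction and masses are not known exactly. Their poses are not given: they have to be found in the camera images.
- well_center (a point): Centre of the mouth of the warmer's well, level with the rim, 200 mm above the counter. The warmer is a fixed brushed-steel open box, 360 mm (its x) by 300 mm (its y) and 200 mm high; the mouth is 300 by 240 mm. x points away from the robot at yaw 0, y to its left, z up; the drain pipe leaves the middle of the -y face and the filler tap stands beyond the +y face.
- valve_stem (a point): Point on the vertical turning axis of the drain lever, at the mid-height of its grip, 114 mm above the counter. It lies 250 mm from well_center along the warmer's -y, that is 100 mm outside the warmer's wall, on top of the brass ball valve in the drain pipe (pipe axis 60 mm above the counter, running along the warmer's y). Axes as the warmer's.
- lever_end (a point): Free end of the drain lever, 130 mm from valve_stem, mid-width of its black sleeve grip. The grip covers the last 85 mm, is 22 mm wide and 12 mm high (108 to 120 mm above the counter). Nothing is above the lever; under the grip 70 mm are free above the drip tray and scoop, but within 80 mm of the stem the pipe lies under the open lever (up to 80 mm above the counter).
- drain_lever (a joint): Angle of the drain lever, rad: 0 = open, lever along the pipe, pointing away from the warmer (its -y); grows clockwise seen from above; 1.571 = shut, lever square across the pipe, pointing towards the warmer's -x (the robot's side), against its stop. Stiff: about 0.35 N m, so 3.5 N at 100 mm from the stem; it stays where it is left.
- tap_axis (a point): Point on the vertical turning axis of the swing spout, at the height of the middle of its tube, 290 mm above the counter. The tap is a fixed steel pillar, 28 to 46 mm thick and 250 mm high, with a small cross handle low on its far side from the warmer (not used); it stands about 270 mm from well_center on the warmer's +y side.
- spout_outlet (a point): Middle of the lower end of the spout's outlet, 260 mm from the tap's axis and 236 mm above the counter (36 mm above the warmer's rim). The spout is a level steel tube 20 mm thick, its middle 290 mm above the counter, straight from 30 to 235 mm from the axis, then bent down to the outlet (25 mm thick).
- spout (a joint): Angle of the swing spout about the tap's vertical axis, rad: 0 = along the tap's -y, roughly over the middle of the well (the tap may be turned a little against the warmer); grows clockwise seen from above, towards the robot's side; range -0.7 to 1.6, so it can be pushed past the well. Starts aside, at 0.85 to 1.3. Friction about 0.22 N m, 1.3 N at 170 mm; it stays where it is left.
- drip_tray: Loose shallow steel tray, 150 x 120 x 18 mm, on the counter under the drain elbow. Origin: centre of its underside. Not to be disturbed.
- squeeze_bottle: Loose dark-brown sauce squeeze bottle with a pointed nozzle, 54 mm across and 160 mm high, standing to the right of the valve on the robot's side. Origin: centre of its underside. Not to be disturbed.
- popcorn_tub: Loose white paper tub of popcorn, 140 mm across and about 105 mm high, to the right of the valve. Origin: centre of its underside. Not to be disturbed.
- measuring_scoop: Loose steel measuring cup, 64 mm across and 34 mm high, with a flat 115 mm handle along its own -x, on the counter on the robot's side of the drip tray, handle towards the robot. Origin: centre of the cup's underside. Not to be disturbed.

How it is judged:
At the end, for the whole second after the job is handed in: The drain lever is shut to within 5 degrees of square across the pipe, and the spout's outlet is at rest within 50 mm, seen from above, of the centre of the well's mouth (value of joint drain_lever above 1.48 rad and horizontal distance between spout_outlet and well_center below 0.05 m and velocity of joint spout between -0.05 and 0.05 rad/s); the robot touches nothing.
It fails at once if the drip tray is shifted or lifted (more than 25 mm) (distance of drip_tray from where it was at the start of the episode above 0.025 m).
It fails at once if the squeeze bottle is shifted, lifted (more than 25 mm) or tipped (distance of squeeze_bottle from where it was at the start of the episode above 0.025 m or angle between squeeze_bottle's own z axis and vertical above 0.4 rad).
It fails at once if the popcorn tub is shifted, lifted (more than 25 mm) or tipped (distance of popcorn_tub from where it was at the start of the episode above 0.025 m or angle between popcorn_tub's own z axis and vertical above 0.4 rad).
It fails at once if the measuring scoop is shifted or lifted (more than 25 mm) (distance of measuring_scoop from where it was at the start of the episode above 0.025 m).
It also fails if it takes over 70 s, if anything falls off the work surface, if the arm or the gripper's body presses on something with over 40 N, if the wrist force passes 120 N, or if a joint passes its speed limit or range.

## Working session

There is one attempt and no reset: what is moved stays moved. The work goes in short steps, Python scripts to look and compute and a shell command to move; the robot and the scene stay as the last step left them, time stands still between calls to the robot, and variables do not carry over. Pictures are saved under pics/ and viewed, and the job is handed in when it is done.

```bash
mkdir -p pics; ls
cat > h.py <<'E'
import numpy as np,cv2
from bench import r
def K(c):
    f=210/np.tan(np.radians(c["vertical_fov"])/2); return f,c["cx"],c["cy"]
def snap(name,fn):
    im,d=r.grab_frame(name); cv2.imwrite('pics/'+fn,im[:,:,::-1]); np.save('pics/'+fn[:-4]+'.npy',d); return im,d
def world(name,u,v,z):
    c=r.get_calibration(name); f,cx,cy=K(c)
    p=np.stack([(u-cx)/f*z,(v-cy)/f*z,z],-1)
    return (p-np.array(c["t"]))@np.array(c["R"])
def onplane(name,u,v,h):
    c=r.get_calibration(name); f,cx,cy=K(c);R=np.array(c["R"]);t=np.array(c["t"])
    o=-R.T@t; d=R.T@np.array([(u-cx)/f,(v-cy)/f,1]); return o+d*(h-o[2])/d[2]
def proj(name,X):
    c=r.get_calibration(name); f,cx,cy=K(c);p=np.array(c["R"])@np.array(X)+np.array(c["t"]); return p[0]/p[2]*f+cx,p[1]/p[2]*f+cy
E
python3 - <<'E'
from h import *
for n in("top","side"):
    snap(n,n+"1.png"); c=r.get_calibration(n); print(n,c)
    for l in ["valve_stem","lever_end","drain_lever","spout","spout_outlet","tap_axis","drip_tray","squeeze_bottle","popcorn_tub","measuring_scoop"]:
        print(l,[(round(m["p"],2),np.round(m["at"]),m["pixels"].sum()) for m in r.masks_of(l,n)[:2]])
o=r.get_obs(); print({k:np.round(v,3) for k,v in o.items()})
E
```

```text
pics
top {'vertical_fov': 45.86455982406353, 'cx': 276.186539879241, 'cy': 201.9612992896983, 'R': array([[-0.07433455, -0.99722587, -0.00386409],
       [-0.97504295,  0.07349278, -0.20949956],
       [ 0.20920237, -0.0118054 , -0.97780111]]), 't': array([-0.03103966,  0.49411284,  1.64664697])}
valve_stem [(0.87, array([244., 177.]), np.int64(11606))]
lever_end [(0.57, array([334., 189.]), np.int64(206))]
drain_lever [(0.61, array([333., 189.]), np.int64(201)), (0.4, array([244., 177.]), np.int64(11924))]
spout [(0.68, array([164., 184.]), np.int64(676))]
spout_outlet [(0.95, array([160., 191.]), np.int64(751))]
tap_axis [(0.86, array([164., 173.]), np.int64(1144)), (0.68, array([243., 178.]), np.int64(11671))]
drip_tray [(0.97, array([336., 194.]), np.int64(1051))]
squeeze_bottle [(0.82, array([366., 254.]), np.int64(315))]
popcorn_tub [(0.67, array([399., 199.]), np.int64(1353))]
measuring_scoop [(0.87, array([346., 228.]), np.int64(397))]
side {'vertical_fov': 49.330679840359906, 'cx': 281.76285016220044, 'cy': 209.18626631559212, 'R': array([[-0.92510145,  0.37957383, -0.010536
[... 448 characters left out ...]
(0.72, array([282., 310.]), np.int64(2897))]
drip_tray []
squeeze_bottle [(0.61, array([300., 180.]), np.int64(475))]
popcorn_tub [(0.91, array([242., 178.]), np.int64(994))]
measuring_scoop []
{'clock': np.float64(1.1), 'joints': array([ 1.165,  0.477,  0.022,  1.555, -0.012,  1.109, -0.083]), 'qvel': array([-0.   , -0.001, -0.002, -0.001, -0.   , -0.001,  0.001]), 'tau': array([-0.0000e+00, -5.9634e+01,  1.6060e+00, -2.8155e+01,  1.2000e-02,
        2.0000e-03,  0.0000e+00]), 'tcp_pos': array([ 0.198, -0.645,  0.304]), 'orientation': array([-3.107, -0.466, -0.   ]), 'contact_force': array([ 0.157, -0.011, -0.237]), 'moment': array([ 0.013, -0.016, -0.07 ]), 'grip_width': np.float64(0.085)}
```

View pics/top1.png

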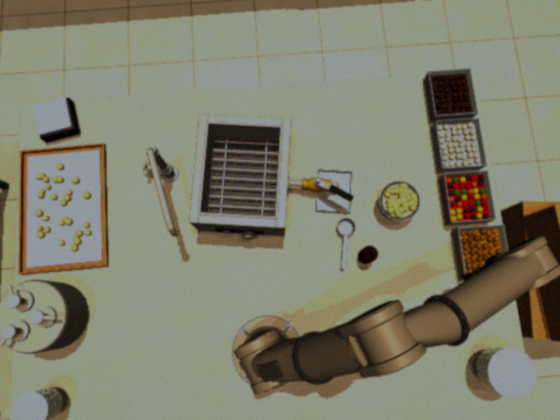

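View pics/side1.png

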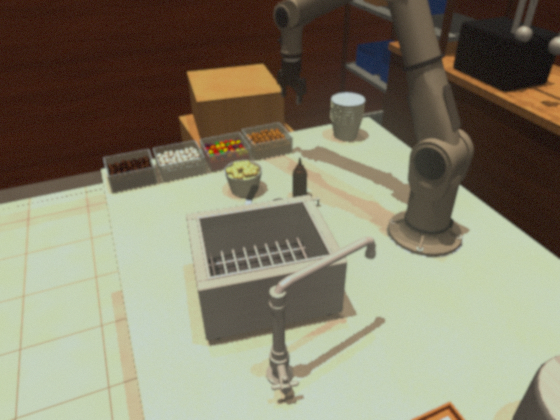

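The top view shows the warmer (mouth about 205–285 × 125–218), the lever grip at (330–352, 187–197) pointing down-right, and the spout from about (152,152) to its outlet at (172,232). The side view shows the spout from (278,292) to its outlet at (371,248).

Run:
```python
from h import *
d=np.load('pics/top1.npy'); v,u=np.mgrid[:420,:560]
W=world("top",u.astype(float),v.astype(float),d)
m=r.masks_of("valve_stem","top")[0]["pixels"]
rim=m&(abs(W[...,2]-.2)<.012)
pts=W[rim][:,:2].astype(np.float32)
hull=cv2.convexHull(pts); rect=cv2.minAreaRect(hull)
print("rim z",np.median(W[rim][:,2]),rim.sum(),"rect",rect,cv2.boxPoints(rect))
reg=(u>135)&(u<190)&(v>135)&(v<240)
sp=reg&(abs(W[...,2]-.295)<.025); P=W[sp]; print("spout n",len(P),np.median(P[:,2]))
c=P[:,:2].mean(0); a=np.linalg.svd(P[:,:2]-c)[2][0]; s=(P[:,:2]-c)@a; print(c,a,s.min(),s.max(),c+a*s.min(),c+a*s.max())
reg=(u>295)&(u<360)&(v>170)&(v<205)
L=reg&(abs(W[...,2]-.118)<.012); print("lever",L.sum()); 
for p,q in zip(np.argwhere(L)[::6],W[L][::6]): print(p[::-1],np.round(q,3))
for n,h in [("drip_tray",.018),("squeeze_bottle",.0),("popcorn_tub",.1),("measuring_scoop",.03)]:
    mm=r.masks_of(n,"top")[0]["pixels"]; q=W[mm]; print(n,np.round(np.percentile(q,[2,50,98],axis=0),3).tolist())
im=cv2.imread('pics/top1.png'); cv2.imwrite('pics/crop1.png',cv2.resize(im[140:280,280:430],None,fx=5,fy=4.2*5/4.2,interpolation=cv2.INTER_CUBIC)[:600])
cv2.imwrite('pics/crop2.png',cv2.resize(im[100:260,130:300],None,fx=3.7,fy=3.7,interpolation=cv2.INTER_CUBIC)[:600])
```

```text
rim z 0.20017741871371011 3783 rect ((0.575237512588501, 0.03713099658489227), (0.30037254095077515, 0.36151593923568726), 82.52171325683594) [[ 0.3764702  -0.0882521 ]
 [ 0.7349112  -0.13530356]
 [ 0.7740048   0.16251409]
 [ 0.41556382  0.20956555]]
spout n 659 0.29649856308408
[0.50992793 0.2736858 ] [-0.97431245 -0.22520049] -0.14569090373293678 0.1404655081628644 [0.65187639 0.30649546] [0.37307064 0.2420529 ]
lever 220
[317 178] [ 0.546 -0.208  0.123]
[319 179] [ 0.543 -0.215  0.118]
[322 180] [ 0.541 -0.225  0.11 ]
[316 182] [ 0.537 -0.205  0.106]
[317 183] [ 0.532 -0.208  0.109]
[328 184] [ 0.526 -0.244  0.109]
[325 185] [ 0.524 -0.234  0.108]
[332 185] [ 0.519 -0.255  0.121]
[328 186] [ 0.518 -0.242  0.115]
[335 186] [ 0.515 -0.265  0.12 ]
[330 187] [ 0.513 -0.248  0.121]
[336 187] [ 0.512 -0.268  0.119]
[331 188] [ 0.51  -0.251  0.118]
[337 188] [ 0.508 -0.271  0.118]
[331 189] [ 0.506 -0.251  0.119]
[337 189] [ 0.504 -0.27   0.121]
[330 190] [ 0.504 -0.248  0.114]
[337 190] [ 0.502 -0.27   0.118]
[343 190] [ 0.499 -0.289  0.123]
[336 191] [ 0.499 -0.267  0.116]
[342 191] [ 
[... 191 characters left out ...]
194] [ 0.485 -0.285  0.124]
[348 194] [ 0.485 -0.305  0.12 ]
[342 195] [ 0.482 -0.284  0.125]
[348 195] [ 0.483 -0.305  0.114]
[341 196] [ 0.48  -0.281  0.121]
[347 196] [ 0.478 -0.301  0.121]
[343 197] [ 0.477 -0.288  0.117]
[349 197] [ 0.475 -0.308  0.116]
[346 198] [ 0.472 -0.297  0.118]
[352 198] [ 0.47  -0.316  0.125]
[352 199] [ 0.47  -0.318  0.108]
drip_tray [[0.454, -0.336, -0.004], [0.515, -0.276, 0.004], [0.602, -0.211, 0.022]]
squeeze_bottle [[0.263, -0.402, -0.001], [0.284, -0.35, 0.108], [0.315, -0.332, 0.158]]
popcorn_tub [[0.4, -0.547, 0.025], [0.457, -0.48, 0.087], [0.525, -0.423, 0.107]]
measuring_scoop [[0.258, -0.329, -0.003], [0.385, -0.295, 0.014], [0.422, -0.273, 0.04]]
```

View pics/crop1.png

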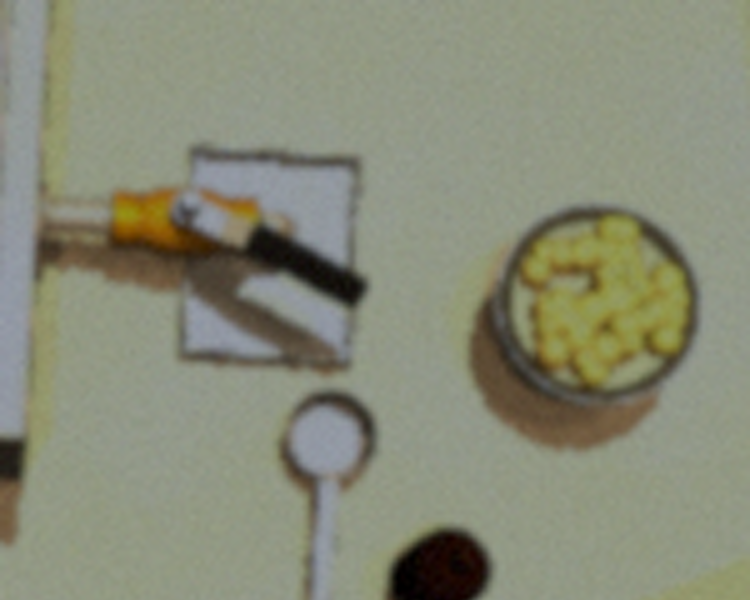

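View pics/crop2.png

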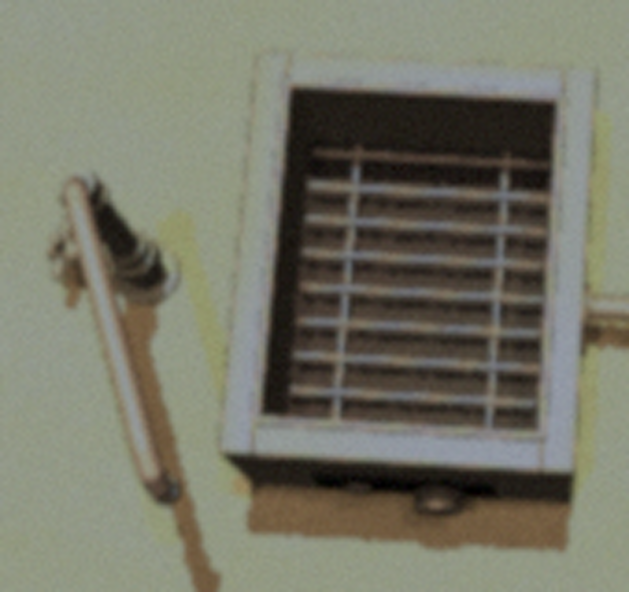

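Run:
```python
from h import *
def tri(a,b):
    A=[];B=[]
    for n,(u,v) in (("top",a),("side",b)):
        c=r.get_calibration(n); f,cx,cy=K(c);R=np.array(c["R"]);t=np.array(c["t"])
        for k,x in ((0,(u-cx)/f),(1,(v-cy)/f)):
            A.append(R[k]-x*R[2]); B.append(x*t[2]-t[k])
    s=np.linalg.lstsq(np.array(A),np.array(B),rcond=None); return s[0],s[1]
im=cv2.imread('pics/side1.png')
cv2.imwrite('pics/crop3.png',cv2.resize(im[220:340,250:390],None,fx=5,fy=5,interpolation=cv2.INTER_CUBIC))
cv2.imwrite('pics/crop4.png',cv2.resize(im[150:220,210:340],None,fx=6,fy=6,interpolation=cv2.INTER_CUBIC))
for p in [(317.4,182)]: print("stem",onplane("top",*p,.12))
for p in [(351,197.4)]: print("tip",onplane("top",*p,.12))
print("axis@.31",onplane("top",150.3,150.8,.31),"@.30",onplane("top",150.3,150.8,.30),"tip",onplane("top",172.5,232,.29))
print("tri axis",tri((150.3,150.8),(278,291)))
C=np.array([.5752,.0371]); y=np.array([.130,.9915])
for X in ([*C,.2],[*(C-.25*y),.12],): print(proj("top",X),proj("side",X))
for n in("top","side"): 
  d=np.load(f'pics/{n}1.npy'); v,u=np.mgrid[:420,:560]; W=world(n,u.astype(float),v.astype(float),d)
  s=(abs(W[...,2]-.295)<.03)&(W[...,0]>.33)&(W[...,0]<.7)&(W[...,1]>.2)&(W[...,1]<.34); P=W[s]
  print(n,s.sum(),np.round(np.percentile(P,[1,50,99],axis=0),3).tolist())
  for lo in np.arange(.36,.68,.02):
    q=P[(P[:,0]>=lo)&(P[:,0]<lo+.02)]
    if len(q): print(round(lo+.01,2),len(q),np.round(np.median(q,0),3),np.round(q[:,1].min(),3),np.round(q[:,1].max(),3))
```

```text
stem [ 0.53306452 -0.20815045  0.12      ]
tip [ 0.47272863 -0.31348135  0.12      ]
axis@.31 [0.61772963 0.29529972 0.31      ] @.30 [0.62116919 0.29774453 0.3       ] tip [0.3733578 0.2412172 0.29     ]
tri axis (array([0.63219877, 0.30442823, 0.27067907]), array([2.18206468e-06]))
(np.float64(240.9364752572209), np.float64(168.50004595213773)) (np.float64(260.64769545854097), np.float64(234.08211719624504))
(np.float64(317.9222253827112), np.float64(179.1323849911226)) (np.float64(243.96576421370952), np.float64(205.06098719621266))
top 667 [[0.376, 0.238, 0.269], [0.509, 0.274, 0.296], [0.648, 0.316, 0.306]]
0.37 18 [0.376 0.243 0.274] 0.235 0.253
0.39 57 [0.388 0.246 0.292] 0.236 0.256
0.41 50 [0.411 0.25  0.298] 0.24 0.261
0.43 47 [0.43  0.256 0.298] 0.244 0.266
0.45 48 [0.45  0.259 0.297] 0.249 0.272
0.47 47 [0.471 0.265 0.297] 0.254 0.278
0.49 46 [0.49  0.269 0.298] 0.258 0.279
0.51 44 [0.51  0.273 0.299] 0.264 0.284
0.53 47 [0.529 0.277 0.298] 0.268 0.291
0.55 47 [0.55  0.282 0.297] 0.273 0.295
0.57 44 [0.57  0.287 0.298] 0.277 0.298
0.59 45 [0.59  0.293 0.299] 0.283 0.303
0.61 44 [0.61  0.296 0.296] 0.286 0.306
0.63 54 [0.631 0.299 0.283] 0.287 0.32
0.65 29 [0.644 0.303 0.278] 0.288 0.316
side 1229 [[0.385, 0.253, 0.267], [0.544, 0.291, 0.293], [0.652, 0.325, 0.3]]
0.37 5 [0.377 0.255 0.268] 0.252 0.257
0.39 69 [0.392 0.258 0.284] 0.247 0.265
0.41 63 [0.411 0.262 0.295] 0.251 0.269
0.43 72 [0.43  0.267 0.296] 0.253 0.273
0.45 75 [0.45  0.272 0.296] 0.257 0.277
0.47 73 [0.47  0.275 0.296] 0.263 0.283
0.49 78 [0.49  0.28  0.296] 0.264 0.287
0.51 83 [0.51  0.285 0.295] 0.269 0.292
0.53 79 [0.53  0.289 0.295] 0.277 0.297
0.55 87 [0.55  0.294 0.295] 0.28 0.301
0.57 86 [0.57  0.299 0.295] 0.285 0.304
0.59 90 [0.59  0.303 0.295] 0.29 0.31
0.61 101 [0.61  0.308 0.294] 0.294 0.314
0.63 169 [0.631 0.314 0.282] 0.292 0.327
0.65 99 [0.647 0.314 0.275] 0.294 0.326
```

View pics/crop3.png

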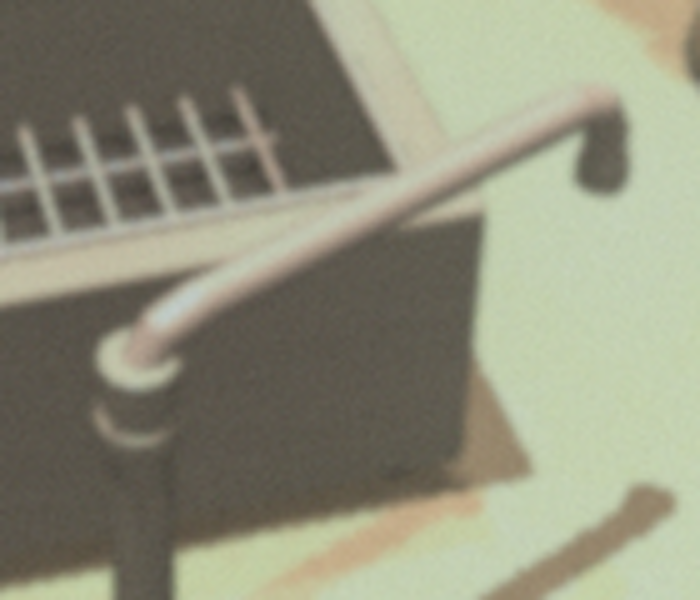

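View pics/crop4.png

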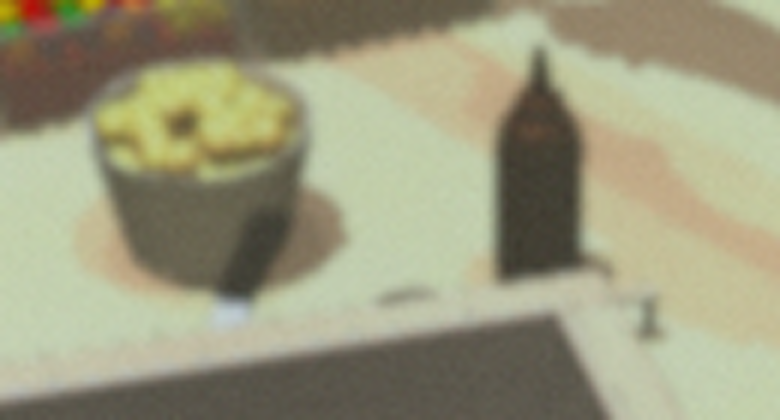

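The side view agrees. The lever's shut position is well clear of the bottle and tub. Next I close the fingers and travel above everything to the far side of the lever.

```bash
python3 -m handwheel '[[[0.03,0.029,0,0,0,0,0],[0.03,0.029,0,0,0,0,0],[0.03,0.029,0,0,0,0,0],[0.03,0.029,0,0,0,0,0],[0.03,0.029,0,0,0,0,0],[0.03,0.029,0,0,0,0,0],[0.03,0.029,0,0,0,0,0],[0.03,0.029,0,0,0,0,0],[0.03,0.029,0,0,0,0,0],[0.03,0.029,0,0,0,0,0]]]' 20
python3 -m handwheel '[[[0.03,0.029,0,0,0,0,0],[0,0,-0.03,0,0,0,0],[0,0,-0.03,0,0,0,0],[0,0,0,0,0,0,0],[0,0,0,0,0,0,0]]]'
python3 - <<'E'
from h import *
for n in("wrist","top","side"):snap(n,n+"2.png")
o=r.get_obs(); print(o["clock"],o["tcp_pos"],o["orientation"],o["contact_force"],o["grip_width"]); print(r.get_calibration("wrist"))
E
```

```text
clock: 2.18
tcp_pos: [0.4988, -0.3542, 0.3042]
orientation: [3.106, 0.466, 0.001]
contact_force: [0.6, -1.3, -0.1]
grip_width: 0.0001
clock: 2.6
tcp_pos: [0.5266, -0.3266, 0.2428]
orientation: [-3.105, -0.465, 0.005]
contact_force: [0.6, -0.6, 0.1]
grip_width: -0.0
2.75 [ 0.52807856 -0.3279141   0.24599517] [3.10519581 0.46360833 0.00366459] [-0.05060735  0.34149507  0.75572534] 9.016040067413412e-05
{'vertical_fov': 67.54448548078638, 'cx': 284.4974577619003, 'cy': 209.09922452783368, 'T_tool_cam': array([[ 1.26948055e-03, -9.58615536e-01, -2.84700970e-01,
         7.22354620e-02],
       [ 9.99998841e-01,  9.77719688e-04,  1.16691488e-03,
         8.01426870e-04],
       [-8.40264992e-04, -2.84702121e-01,  9.58615667e-01,
        -7.06373418e-02],
       [ 0.00000000e+00,  0.00000000e+00,  0.00000000e+00,
         1.00000000e+00]])}
```

View pics/wrist2.png

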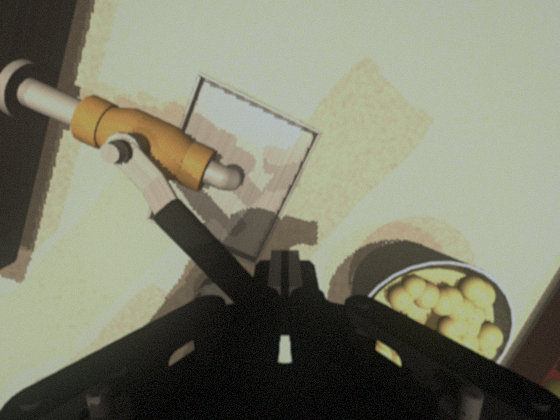

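View pics/side2.png

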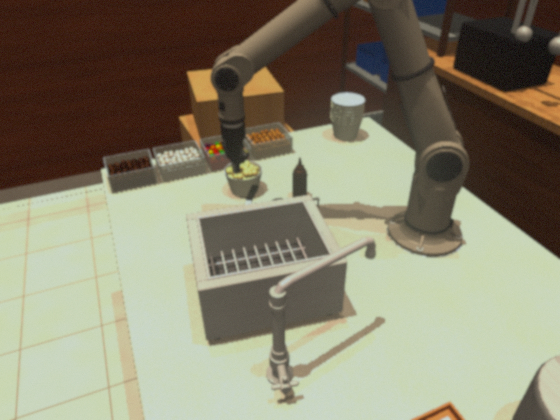

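```bash
cat >> h.py <<'E'
from scipy.spatial.transform import Rotation
def wristW(d,o):
    c=r.get_calibration("wrist"); f,cx,cy=K(c); v,u=np.mgrid[:420,:560]
    p=np.stack([(u-cx)/f*d,(v-cy)/f*d,d],-1); T=np.array(c["T_tool_cam"])
    p=p@T[:3,:3].T+T[:3,3]; return p@Rotation.from_rotvec(o["orientation"]).as_matrix().T+np.array(o["tcp_pos"])
E
python3 - <<'E'
from h import *
o=r.get_obs(); d=np.load('pics/wrist2.npy'); W=wristW(d,o)
m=(abs(W[...,2]-.117)<.012)&(W[...,1]>-.35)&(W[...,1]<-.19)&(d>0)
v,u=np.nonzero(m); P=W[m]; print(m.sum(),np.round(np.percentile(P,[0,2,50,98,100],axis=0),3).tolist())
l,_=cv2.connectedComponents(m.astype(np.uint8))[::-1] if 0 else (None,None)
n,lab,st,ce=cv2.connectedComponentsWithStats(m.astype(np.uint8))
for i in range(1,n):
    if st[i,4]>40:
        q=W[lab==i]; c,s,a=cv2.minAreaRect(q[:,:2].astype(np.float32)); print(st[i],np.round(q.mean(0),3),c,s,a,cv2.boxPoints((c,s,a)).round(3).tolist())
E
```

```text
6431 [[0.466, -0.319, 0.105], [0.474, -0.314, 0.106], [0.514, -0.26, 0.122], [0.552, -0.208, 0.124], [0.556, -0.201, 0.126]]
[  99  133  154  170 6431] [ 0.514 -0.26   0.118] (0.5126060843467712, -0.2599768042564392) (0.1399073451757431, 0.022578280419111252) 55.81982421875 [[0.46399998664855957, -0.31200000643730164], [0.4830000102519989, -0.3240000009536743], [0.5609999895095825, -0.20800000429153442], [0.5429999828338623, -0.19599999487400055]]
```

The wrist view shows the shut fingertips at about (285,260), to the right of the grip, with a clear gap. The measured stem is near (0.544,-0.211) and the lever direction is (-0.56,-0.83), matching the top view. Next: descend, then sweep an arc.

```bash
python3 -m handwheel '[[[0,0,-0.025,0,0,0,0],[0,0,-0.025,0,0,0,0],[0,0,-0.018,0,0,0,0],[0,0,0,0,0,0,0],[-0.008,0.006,0,0,0,0,0],[-0.008,0.006,0,0,0,0,0],[-0.008,0.006,0,0,0,0,0],[0,0,0,0,0,0,0]]]'
python3 - <<'E'
from h import *
o=r.get_obs(); print(o["clock"],o["tcp_pos"],o["contact_force"],o["moment"])
# arc: finger centre path with perp offset 26 mm, 100 mm from stem
S=np.array([.544,-.211]);x=np.array([.9915,-.13]);y=np.array([.13,.9915])
for th in (.46,.6,.75,.9,1.05,1.2,1.35,1.5,1.571,1.6):
    d=-np.cos(th)*y-np.sin(th)*x; n=np.array([-d[1],d[0]]); print(th,np.round(S+.1*d+.026*n,3))
E
```

```text
clock: 3.42
tcp_pos: [0.5027, -0.3083, 0.1777]
orientation: [3.105, 0.466, 0.002]
contact_force: [0.0, -0.1, 1.0]
grip_width: 0.0001
3.4167 [ 0.50266298 -0.30833925  0.17774407] [ 0.04163993 -0.11388848  0.95810387] [-0.01976354  0.02579957 -0.04987638]
0.46 [ 0.51  -0.309]
0.6 [ 0.497 -0.303]
0.75 [ 0.483 -0.295]
0.9 [ 0.472 -0.285]
1.05 [ 0.461 -0.273]
1.2 [ 0.453 -0.26 ]
1.35 [ 0.447 -0.246]
1.5 [ 0.443 -0.231]
1.571 [ 0.441 -0.224]
1.6 [ 0.441 -0.221]
```

```bash
python3 -m handwheel '[[[-0.007,0.004,0,0,0,0,0],[-0.007,0.005,0,0,0,0,0],[-0.006,0.005,0,0,0,0,0]]]'
python3 -m handwheel '[[[-0.006,0.005,0,0,0,0,0],[-0.005,0.005,0,0,0,0,0],[-0.006,0.006,0,0,0,0,0],[-0.005,0.006,0,0,0,0,0],[-0.004,0.006,0,0,0,0,0],[0,0,0,0,0,0,0]]]'
```

```text
clock: 3.67
tcp_pos: [0.484, -0.295, 0.1771]
orientation: [3.105, 0.465, 0.004]
contact_force: [2.5, -2.3, 3.4]
grip_width: -0.0
clock: 4.17
tcp_pos: [0.4561, -0.2652, 0.1755]
orientation: [-3.105, -0.467, 0.003]
contact_force: [0.2, 0.3, -0.9]
grip_width: 0.0002
```

```bash
cat > lev.py <<'E'
from h import *
import sys
o=r.get_obs(); im,d=snap("wrist",sys.argv[1]+".png"); W=wristW(d,o)
print(o["clock"],o["tcp_pos"],o["contact_force"])
m=(abs(W[...,2]-.117)<.012)&(W[...,1]>-.36)&(W[...,1]<-.14)&(W[...,0]>.38)&(W[...,0]<.58)&(d>0)
n,lab,st,ce=cv2.connectedComponentsWithStats(m.astype(np.uint8))
for i in range(1,n):
    if st[i,4]>300:
        q=W[lab==i][:,:2]; c=q.mean(0); a=np.linalg.svd(q-c,full_matrices=False)[2][0]; a*=-np.sign(a[0])
        th=np.arctan2(-a[0]*.9915+a[1]*.13, -(a[0]*.13+a[1]*.9915)); print(st[i],c,a,"theta",th, "len",np.ptp((q-c)@a))
E
python3 lev.py wrist3
```

```text
4.1667 [ 0.45614947 -0.26515517  0.17549846] [ 0.15148499  0.25843366 -0.8720073 ]
[ 190   20   43   47 1494] [ 0.5419602  -0.21074947] [-0.89744879  0.44111865] theta 1.8972702998404538 len 0.015488282904697007
[ 194  117  123  188 9852] [ 0.47885282 -0.23556338] [-0.87257404 -0.48848187] theta 0.9300764483692148 len 0.08096863856643667
```

View pics/wrist3.png

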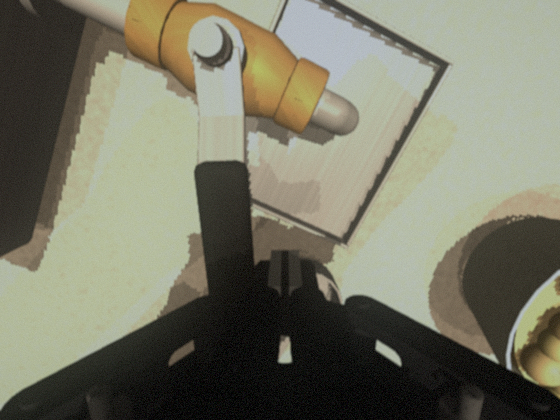

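The wrist view shows the lever rotated to about 1.0 rad, its grip leaning on the left of the fingertips at (285,260), and the tray undisturbed. I keep following the arc.

```bash
python3 -m handwheel '[[[-0.003,0.006,0.001,0,0,0,0],[-0.003,0.006,0.001,0,0,0,0],[-0.003,0.007,0,0,0,0,0],[-0.002,0.007,0,0,0,0,0],[-0.002,0.006,0,0,0,0,0]]]'
python3 -m handwheel '[[[-0.001,0.004,0,0,0,0,0],[0,0.003,0,0,0,0,0]]]'
python3 lev.py wrist4
```

```text
clock: 4.63
tcp_pos: [0.4446, -0.2341, 0.178]
orientation: [3.107, 0.466, 0.001]
contact_force: [3.3, -4.4, -0.5]
grip_width: -0.0001
clock: 4.8
tcp_pos: [0.4434, -0.2271, 0.1781]
orientation: [3.107, 0.467, -0.0]
contact_force: [1.9, -2.3, -0.0]
grip_width: 0.0
4.8 [ 0.44344153 -0.22712476  0.17805248] [ 1.93408136 -2.29092213 -0.03716453]
[ 294   20   38   46 1353] [ 0.5413295 -0.209105 ] [-0.00431187 -0.9999907 ] theta -0.12605891415487966 len 0.0148565017754799
[  194   106   123   199 10496] [ 0.47016668 -0.206371  ] [-0.99998438  0.00558968] theta 1.4460152371405262 len 0.09450007174039982
```

View pics/wrist4.png

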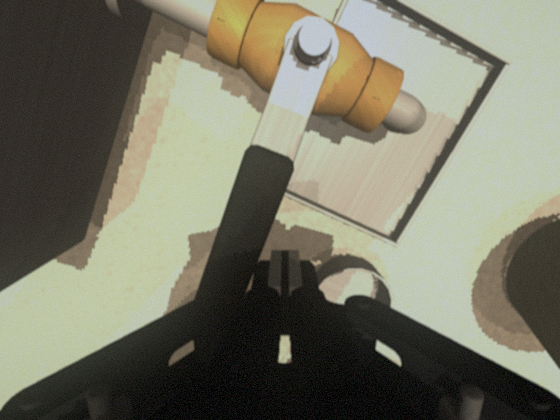

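About 1.45 rad now, with the lever nearly square to the pipe. I push on in small steps until the stop shows up as force.

```bash
python3 -m handwheel '[[[0,0.004,0,0,0,0,0],[0,0.004,0,0,0,0,0]]]'
python3 -m handwheel '[[[0,0.004,0,0,0,0,0]]]'
python3 -m handwheel '[[[0,0.004,0,0,0,0,0]]]'
python3 lev.py wrist5
```

```text
clock: 5.02
tcp_pos: [0.4434, -0.2201, 0.1779]
orientation: [3.106, 0.465, -0.001]
contact_force: [1.2, -12.0, 0.2]
grip_width: 0.0004
clock: 5.1
tcp_pos: [0.4434, -0.219, 0.1783]
orientation: [3.102, 0.462, 0.0]
contact_force: [0.5, -24.6, -4.0]
grip_width: -0.0009
clock: 5.18
tcp_pos: [0.4432, -0.2182, 0.1785]
orientation: [3.099, 0.458, 0.001]
contact_force: [1.3, -34.2, -7.8]
grip_width: -0.0001
5.1833 [ 0.4432381  -0.21818435  0.1784559 ] [  1.29165686 -34.15079853  -7.82927883]
[ 311   28   40   44 1339] [ 0.5413176  -0.20868448] [-0.47854349 -0.87806385] theta 0.3686243893104591 len 0.014811767339617279
[  194   108   125   197 10370] [ 0.47044215 -0.20096438] [-0.99573838  0.09222298] theta 1.5327797409960409 len 0.09668006240872774
```

The lever is hard against its stop: force rose to 34 N and motion ceased. I back off and rise, then look.

```bash
python3 -m handwheel '[[[0,-0.012,0,0,0,0,0],[0,-0.012,0,0,0,0,0],[0,-0.01,0.01,0,0,0,0],[0,0,0.04,0,0,0,0],[0,0,0.04,0,0,0,0],[0,0,0.04,0,0,0,0],[0,0,0.04,0,0,0,0],[0,0,0.04,0,0,0,0],[0,0,0.02,0,0,0,0],[0,0,0,0,0,0,0]]]'
python3 lev.py wrist6
cat > box.py <<'E'
from h import *
im,d=snap("side","side6.png")
E
python3 box.py
```

```text
clock: 6.07
tcp_pos: [0.4452, -0.2454, 0.413]
orientation: [3.103, 0.467, 0.011]
contact_force: [1.5, 0.2, 0.6]
grip_width: 0.0003
6.0667 [ 0.44517783 -0.24542335  0.41303067] [1.51122842 0.17781113 0.60195846]
[ 226  111   49   85 1625] [ 0.46504219 -0.19945241] [-0.99120659  0.13232344] theta 1.5731381947332037 len 0.1024176388693476
```

View pics/wrist6.png

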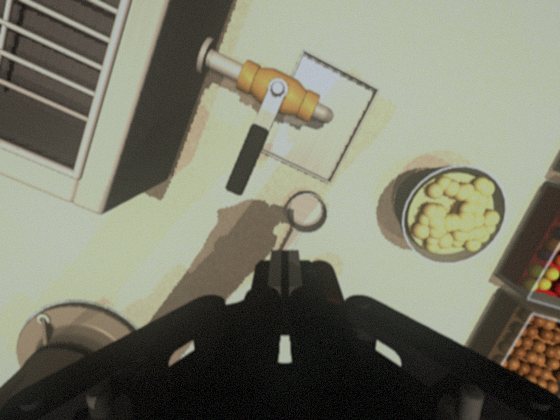

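The lever is shut: the fitted angle is 1.573 rad and the wrist view shows it square across the pipe, from (278,88) to (237,190). The tray, scoop and tub are in place. Next I go over the spout to its +y side.

```bash
python3 -m handwheel '[[[0.003,0.04,0.01,0,0,0,0],[0.003,0.04,0.01,0,0,0,0],[0.003,0.04,0,0,0,0,0],[0.003,0.04,0,0,0,0,0],[0.003,0.04,0,0,0,0,0],[0.003,0.04,0,0,0,0,0],[0,0.04,0,0,0,0,0],[0,0.04,0,0,0,0,0],[0,0.04,0,0,0,0,0],[0,0.04,0,0,0,0,0]]]'
python3 -m handwheel '[[[0,0.04,0,0,0,0,0],[0,0.04,0,0,0,0,0],[0,0.04,0,0,0,0,0],[0,0.04,0,0,0,0,0],[0,0.01,0,0,0,0,0],[0,0,0,0,0,0,0]]]'
cat > sp.py <<'E'
from h import *
import sys
o=r.get_obs(); print(o["clock"],o["tcp_pos"],o["orientation"],o["contact_force"])
im,d=snap("wrist",sys.argv[1]+".png"); W=wristW(d,o)
m=(abs(W[...,2]-.295)<.015)&(W[...,1]>-.1)&(W[...,1]<.4)&(W[...,0]>.3)&(W[...,0]<.75)&(d>0.1)
n,lab,st,ce=cv2.connectedComponentsWithStats(m.astype(np.uint8))
for i in range(1,n):
    if st[i,4]>300:
        q=W[lab==i][:,:2]; c=q.mean(0); a=np.linalg.svd(q-c,full_matrices=False)[2][0]; t=(q-c)@a; print("wrist",st[i],c,a,c+a*t.min(),c+a*t.max())
E
python3 sp.py wrist7
```

```text
clock: 7.0
tcp_pos: [0.4602, 0.156, 0.4259]
orientation: [3.106, 0.467, -0.007]
contact_force: [1.2, -0.6, -1.1]
grip_width: -0.0002
clock: 7.5
tcp_pos: [0.4593, 0.3278, 0.4254]
orientation: [-3.104, -0.477, 0.008]
contact_force: [-0.9, -1.2, -0.5]
grip_width: -0.0002
7.5 [0.45928972 0.32779698 0.42542535] [-3.10418439 -0.47728214  0.00834993] [-0.92348302 -1.15607437 -0.51743355]
wrist [ 347    0   82  299 9662] [0.52860981 0.28312421] [-0.97402217 -0.22645268] [0.60859864 0.301721  ] [0.42047781 0.25798435]
```

View pics/wrist7.png

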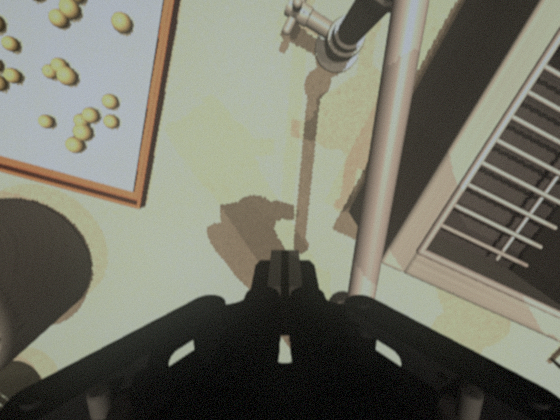

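The wrist view shows the fingertips at (285,260), left of the tube (about (375,230)) on its +y side, about 59 mm clear. I descend and compute the arc.

```bash
python3 -m handwheel '[[[0,0,-0.03,0,0,0,0],[0,0,-0.03,0,0,0,0],[0.004,-0.01,-0.02,0,0,0,0],[0.004,-0.01,0,0,0,0,0],[0,0,0,0,0,0,0]]]'
python3 - <<'E'
from h import *
A=np.array([.64,.309])
for g in list(range(193,257,6))+[256.6]:
    a=np.radians(g); d=np.array([np.cos(a),np.sin(a)]); n=np.array([d[1],-d[0]]); print(g,np.round(A+.175*d+.026*n,3))
E
```

```text
clock: 7.97
tcp_pos: [0.4709, 0.2996, 0.3466]
orientation: [3.104, 0.457, -0.005]
contact_force: [0.9, -1.0, 0.6]
grip_width: 0.0001
193 [0.464 0.295]
199 [0.466 0.277]
205 [0.47  0.259]
211 [0.477 0.241]
217 [0.485 0.224]
223 [0.494 0.209]
229 [0.506 0.194]
235 [0.518 0.181]
241 [0.532 0.169]
247 [0.548 0.158]
253 [0.564 0.149]
256.6 [0.574 0.145]
```

```bash
python3 -m handwheel '[[[-0.003,-0.01,0,0,0,0,0],[0,-0.01,0,0,0,0,0],[0.001,-0.01,0,0,0,0,0],[0.002,-0.01,0,0,0,0,0],[0.003,-0.009,0,0,0,0,0],[0.003,-0.009,0,0,0,0,0]]]'
python3 -m handwheel '[[[0.004,-0.009,0,0,0,0,0],[0.004,-0.008,0,0,0,0,0],[0.005,-0.008,0,0,0,0,0],[0.005,-0.007,0,0,0,0,0],[0.006,-0.008,0,0,0,0,0],[0.006,-0.007,0,0,0,0,0],[0,0,0,0,0,0,0]]]'
python3 sp.py wrist8
```

```text
clock: 8.47
tcp_pos: [0.476, 0.2453, 0.3486]
orientation: [-3.107, -0.466, -0.002]
contact_force: [0.8, 0.8, -0.2]
grip_width: 0.0001
clock: 9.05
tcp_pos: [0.5071, 0.1968, 0.3475]
orientation: [3.106, 0.461, -0.001]
contact_force: [-0.5, -0.3, -0.4]
grip_width: -0.0002
9.05 [0.507149   0.19676117 0.34748666] [ 3.10615246e+00  4.60880777e-01 -6.12486343e-04] [-0.49859616 -0.30106012 -0.44961845]
wrist [  137     0   259   310 19567] [0.5587995  0.21772916] [-0.68200888 -0.73134389] [0.60627218 0.26863591] [0.49782025 0.1523388 ]
```

View pics/wrist8.png

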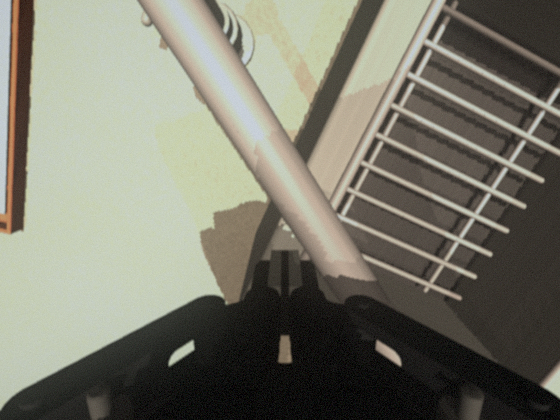

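The wrist view shows the spout following (now about 227°, goal about 256°), with the tube along the right of the fingertips. I continue the arc.

```bash
python3 -m handwheel '[[[0.006,-0.007,0,0,0,0,0],[0.006,-0.007,0,0,0,0,0],[0.007,-0.006,0,0,0,0,0],[0.007,-0.006,0,0,0,0,0],[0.008,-0.006,0,0,0,0,0],[0.008,-0.005,0,0,0,0,0],[0.008,-0.005,0,0,0,0,0],[0.008,-0.005,0,0,0,0,0],[0,0,0,0,0,0,0]]]'
python3 sp.py wrist9
python3 - <<'E'
from h import *
for n in("top","side"):
    snap(n,n+"9.png")
    for l in ["spout","spout_outlet","squeeze_bottle","popcorn_tub"]: print(n,l,[(round(m["p"],2),np.round(m["at"])) for m in r.masks_of(l,n)[:1]])
E
```

```text
clock: 9.85
tcp_pos: [0.5655, 0.1502, 0.3476]
orientation: [3.106, 0.462, 0.001]
contact_force: [0.0, -0.4, 0.6]
grip_width: 0.0001
9.85 [0.56554665 0.15015946 0.34759944] [3.10649217e+00 4.61570805e-01 6.62892877e-04] [ 0.00979535 -0.43858395  0.56669066]
wrist [    0    15   474   327 27366] [0.6014309  0.18156372] [0.28440522 0.95870416] [0.56416715 0.055951  ] [0.63134642 0.28240621]
top spout [(0.72, array([158., 151.]))]
top spout_outlet [(0.56, array([156., 150.]))]
top squeeze_bottle [(0.87, array([368., 252.]))]
top popcorn_tub [(0.66, array([398., 199.]))]
side spout [(0.65, array([270., 269.]))]
side spout_outlet [(0.77, array([270., 266.]))]
side squeeze_bottle [(0.62, array([303., 178.]))]
side popcorn_tub [(0.64, array([244., 178.]))]
```

View pics/wrist9.png

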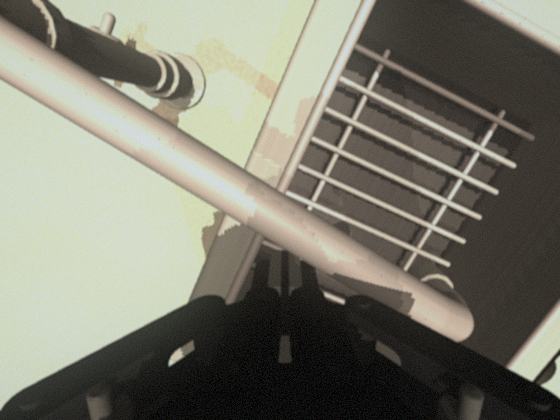

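View pics/side9.png

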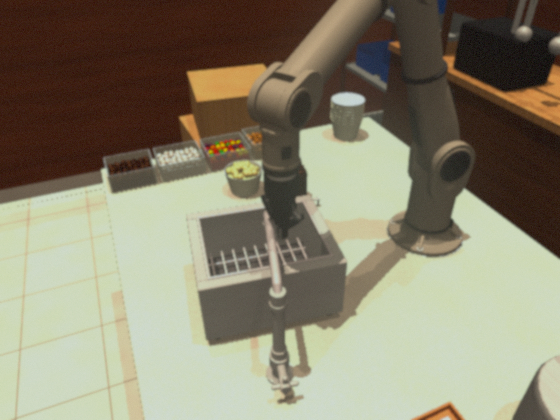

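The spout is now at 253.5° and the outlet is estimated about 24 mm from the well centre. I give it a small last nudge, then back off, clear and verify.

```bash
python3 -m handwheel '[[[0.004,-0.001,0,0,0,0,0],[0.004,-0.001,0,0,0,0,0],[0,0,0,0,0,0,0]]]'
python3 -m handwheel '[[[-0.01,0.003,0,0,0,0,0],[-0.02,0.006,0,0,0,0,0],[-0.02,0.006,0,0,0,0,0],[0,0,0.03,0,0,0,0],[0,0,0.04,0,0,0,0],[0,0,0.04,0,0,0,0],[-0.02,0.03,0.02,0,0,0,0],[-0.02,0.04,0,0,0,0,0],[0,0.04,0,0,0,0,0],[0,0,0,0,0,0,0]]]'
python3 -m handwheel '[[[0,0.04,0,0,0,0,0],[0,0.04,0,0,0,0,0],[0,0.04,0,0,0,0,0],[0,0,0,0,0,0,0]]]'
python3 sp.py wrist10
python3 - <<'E'
from h import *
for n in("top","side"):
    _,d=snap(n,n+"10.png"); v,u=np.mgrid[:420,:560]; W=world(n,u.astype(float),v.astype(float),d)
    s=(abs(W[...,2]-.29)<.02)&(W[...,0]>.5)&(W[...,0]<.7)&(W[...,1]>.0)&(W[...,1]<.33); q=W[s][:,:2]
    c=q.mean(0); a=np.linalg.svd(q-c,full_matrices=False)[2][0]; a*=-np.sign(a[1]); t=(q-c)@a
    R=(abs(W[...,2]-.2)<.01)&(W[...,0]>.35)&(W[...,0]<.8)&(W[...,1]>-.15)&(W[...,1]<.22); 
    print(n,s.sum(),c,a,np.degrees(np.arctan2(a[1],a[0])),"ends",c+a*t.min(),c+a*t.max(),"rim",cv2.minAreaRect(W[R][:,:2].astype(np.float32)))
    for l,rf in [("drip_tray",(336,194)),("squeeze_bottle",(366,254)),("popcorn_tub",(399,199)),("measuring_scoop",(346,228))]: print(n,l,rf,[(round(m["p"],2),np.round(m["at"])) for m in r.masks_of(l,n)[:1]])
im=cv2.imread('pics/top10.png'); cv2.imwrite('pics/crop10.png',cv2.resize(im[100:280,130:420],None,fx=2.7,fy=2.7,interpolation=cv2.INTER_CUBIC))
E
```

```text
clock: 10.65
tcp_pos: [0.5724, 0.1498, 0.3478]
orientation: [3.107, 0.465, 0.0]
contact_force: [0.8, -0.4, -0.0]
grip_width: -0.0001
clock: 11.48
tcp_pos: [0.4786, 0.2808, 0.479]
orientation: [-3.099, -0.483, -0.002]
contact_force: [-0.7, 0.5, 0.4]
grip_width: -0.0
clock: 11.82
tcp_pos: [0.4788, 0.4003, 0.4768]
orientation: [-3.1, -0.481, 0.005]
contact_force: [-1.2, -0.2, -0.5]
grip_width: 0.0003
11.8167 [0.47878197 0.40025055 0.47677174] [-3.09968582 -0.4813161   0.00488195] [-1.20024283 -0.20741552 -0.4910782 ]
wrist [ 455   39  105   95 3878] [0.62339871 0.26930209] [0.28258678 0.95924174] [0.60523221 0.20763587] [0.635914   0.31178527]
top 651 [0.60270506 0.18287253] [-0.24516676 -0.96948092] -104.19168921601461 ends [0.63738105 0.31999436] [0.56775721 0.04467571] rim ((0.5761427879333496, 0.037163540720939636), (0.3003665506839752, 0.3623659908771515), 82.32230377197266)
top drip_tray (336, 194) []
top squeeze_bottle (366, 254) [(0.77, array([369., 254.]))]
top popcorn_tub (399, 199) [(0.58, array([397., 200.]))]
top measuring_scoop (346, 228) []
side 879 [0.61680852 0.22620128] [-0.24472609 -0.96959226] -104.16564697641319 ends [0.64171883 0.32489468] [0.57533156 0.06187169] rim ((0.5773023962974548, 0.042255520820617676), (0.3052999675273895, 0.3594575822353363), 82.36460876464844)
side drip_tray (336, 194) []
side squeeze_bottle (366, 254) [(0.63, array([301., 178.]))]
side popcorn_tub (399, 199) [(0.94, array([243., 176.]))]
side measuring_scoop (346, 228) []
```

View pics/crop10.png

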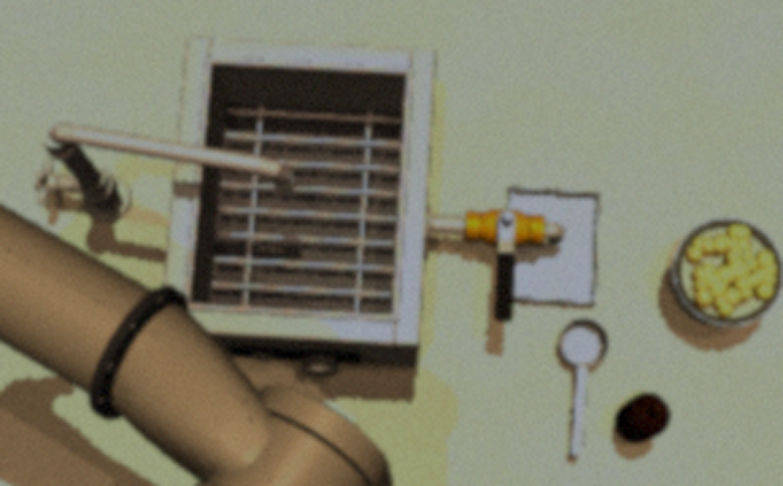

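View pics/side10.png

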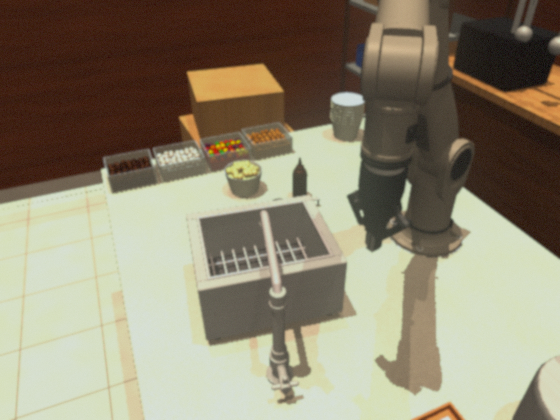

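The top view shows the outlet near the middle of the well at crop (287,180). The lever is square across the pipe, from (506,218) to (503,318), and tray, scoop, bottle and tub are where they were. The arm is clear, so I hand in.

Run:
```python
from h import *
print(r.get_obs()["contact_force"], r.hand_in())
```

```text
the job is handed in; nothing more can be done
[ 0.58509236 -0.52510152 -0.76102159] None
```

I shut the drain valve and swung the spout over the well, pushing both with the closed fingertips. The job was handed in at about 12 s on the robot's clock.

- **Drain lever:** I pushed it against its stop, where the force reached 34 N and it stopped moving. After backing off, the wrist camera measured it at 1.573 rad, and the last top view shows it square across the pipe.
- **Spout:** the outlet is about 20 mm from the centre of the well's mouth, seen from above; the limit is 50 mm. Top and side depth gave the same spout direction, but their positions differed by up to about 11 mm.
- **Loose things:** tray, bottle, tub and scoop look unmoved in the last top view. The network found the bottle and tub within about 3 pixels of their starting places. It missed the tray and scoop in that last picture, so I checked those by eye only.
- **Arm:** it was clear of everything at hand-in, with a force reading of about 1 N, which is noise level.

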